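# Wedge the rocking paint case

### The arm

A 6-joint arm with a two-finger parallel gripper is mounted at the origin on the work surface; the furniture and walls round the work are solid. World frame = base frame: x ahead of the robot, y to its left, z up, the work surface at z = 0. Lengths are in m, angles in rad, forces in N, time in s.
With the tool pointing down it reaches from about 0.275 to 0.875 m from the base axis. Payload 12.5 kg.
Tool frame: the origin (TCP) lies between the finger pads; the fingertips stand 19 mm ahead of it and the grasp point (between the pads) is the TCP (robot.tcp_to_tips is the distance from the TCP to the fingertips, in m); z points along the fingers, y is the line along which they close (so a half turn about z gives the same grasp; the last joint's range is limited). The gripper opens to 85 mm and grips with 20 to 120 N. Pads are 22 mm wide; open, the fingers measure 114 mm over their backs; the gripper's body (76 mm by 85 mm) begins 54 mm behind the grasp point. The pads swing forward as they close: fully open they stand 13 mm farther back than shut.
Start: joints at [-1.363, 0.351, 1.652, -0, 1.139, -0.085], TCP at [0.159, -0.527, 0.25] pointing down, gripper open.
Joint ranges: [-2.75, 2.75], [-0.79, 2.1], [0.01, 2.65], [-1.57, 4.71], [0.07, 3.14], [-2.87, 2.87]. Speed limits (rad/s): [2.22, 2.22, 2.79, 3.14, 3.14, 3.14].

### API

Orientations are given as a unit quaternion [w, x, y, z].
In Python, from rig import robot, eyes gives the robot as it stands.
- The arm moves only by the shell command python3 -m pendant 'ROWS' [OPENING]. ROWS is JSON, a list of rows, each an object with "delta_pos": the shift along the tool's x, y, z in mm, a list of three; "yaw": the turn about the tool's z in degrees. In form: [{"delta_pos": [tx, ty, tz], "yaw": yaw}, ...]. A call has 1 to 20 rows; each row shifts and turns the commanded pose from where the row before left it, along the tool's axes as they then stand; what a row does not reach is not made up. A row lasts 1/8 s, in which the tool goes at most 62.5 mm and 10.7 degrees, less where a joint would pass 70% of its speed; a pose out of reach is approached as far as the arm can. A call with a gripper value outside its range is refused whole. OPENING is the opening, from 0 (shut) to 1 (fully open), set as the call begins (- or left out, the last holds). The fingers move at their own pace and stop on an object; the grip force is fixed at half the most. Time passes only in rows, so rows that do not move let the fingers close. It gives the time, the measured TCP pose, the force, the opening and the grip force at its end, in the units of the state.
- robot.state(): the state, without advancing time (a new reading comes with each control period).
- eyes.camera(name): name is "scene" or "top" or "wrist"; returns a dict with "pixels" (400x640x3 uint8, red, green, blue), "camera_matrix" (3x3 intrinsics, pixels), "pose" (4x4, takes a point from camera to world coordinates). Camera axes: x right, y up, looking along -z (the intrinsics and any distortion apply to the point x, -y, -z); pixel columns grow to the right and rows downward; lengths in m; the calibration is good to about 2 mm. A picture is of the moment at which its call begins. There is no depth.
- robot.sign_off(): hands the job in; it is judged then, once.
The state is a dict: "time_s": time; "joint_pos": joint angles; "dq": joint speeds; "effort": joint torques, N m; "eef_pos": TCP position; "tcp_rot": TCP orientation; "wrist_force": force on the tool from outside, world axes, zero at the start; "ft_torque": the same for the moment, N m; "grip_width": finger opening in m; "grip_force": force on a finger pad.
Only numpy, scipy, OpenCV 4.12 (cv2) and the standard library are available. Lean on these libraries where they do the work, as an engineer would, in place of code of your own. Each camera call takes 0.05 s, during which the arm holds its last target. There are 200 camera calls.

### The job

The wooden paint case rocks because the foot under its red-dotted corner is too short. With your fingertips only, push the orange wedge along the table, thin end first, in under that short foot until the case stands level and no longer rocks, and test it by pressing down firmly on the red dot for a moment; push the wedge further if it still gives. Do not pick up the wedge or the case, do not shove the case out of its place, leave the other things alone, and finish with the case standing steady on the wedge.

Things in the scene. Friction and masses are not known exactly. Their poses are not given: they have to be found in the camera images.
- case: low closed wooden paint case, 140 (x) x 200 (y) mm, about 2.8 kg, flat lid 64 mm above the table, on four domed feet at x +-50, y +-80 mm (wood starts 16 mm up). Origin at table level under its centre, x away from the robot, y left, z up. The red foot at x -50, y -80 is 5 to 10 mm short: the case stands level on the other three and tips 0.06 to 0.12 rad to that corner under about 2 to 4 N
- red_dot (a point): the red dot, 22 mm in diameter, on the flat lid straight above the short foot, 64 mm above the table: the place to press
- foot_tip (a point): lowest point of the short red domed foot (dome radius 12 mm), 5 to 10 mm above the table while the case stands level; it lies 20 mm inside the case's -y side and its -x side, and does not turn or give
- wedge: orange plastic wedge lying loose on the table, 130 mm long (y), 50 mm wide (x), 80 g; 3 mm thick at its thin end (y = +65), rising evenly to 21 mm at its flat upright butt end (y = -65). Origin on the table under its centre; y points to the thin end and, within 0.15 rad, along the case's y axis to the short foot; the thin end starts about 30 to 80 mm short of the foot
- wedge_slope (a point): middle of the wedge's sloping upper face, 12 mm above the table; z is square to that face, y runs down the slope towards the thin end, x across the wedge
- red_tube: small red paint tube lying on the table, 31 x 110 x 27 mm, bystander; origin under its centre
- tin: round brass-coloured screw tin, 70 mm diameter, 22 mm high, bystander; origin under its centre
- limb: carved wooden puppet limb lying on the table, 151 mm long, 34 mm wide, bystander; origin under its centre
Things that resemble listed ones, but are neither listed nor needed, are in the scene too. There is more than one size of the wedge; the one meant has the size given above.

How it is judged:
By the outcome, as a careful person would: the job done as asked, in the order asked, and still so for the second after the job is handed in, with the robot touching nothing.
It also fails if it takes over 51 s, if anything falls off the work surface, if the arm or the gripper's body presses on something with over 40 N, if the wrist force passes 120 N, or if a joint passes its speed limit or range.

## Working session

There is one attempt and no reset: what is moved stays moved. The work goes in short steps, Python scripts to look and compute and a shell command to move; the robot and the scene stay as the last step left them, time stands still between calls to the robot, and variables do not carry over. Pictures are saved under pics/ and viewed, at most 10 in all, crops included, and the job is handed in when it is done.

```bash
ls; mkdir -p pics; python3 - <<'E'
from rig import robot, eyes
import cv2
for n in ["top","scene"]:
    c=eyes.camera(n); cv2.imwrite(f"pics/{n}1.png",c["pixels"][:,:,::-1])
    print(n,c["camera_matrix"].round(1).tolist(),c["pose"].round(3).tolist(), [k for k in c])
s=robot.state(); print(s["time_s"],s["eef_pos"],s["tcp_rot"],s["wrist_force"])
E
```

```text
pics
top [[504.9, 0.0, 316.5], [0.0, 504.9, 196.5], [0.0, 0.0, 1.0]] [[0.029, 0.993, -0.118, 0.24], [-1.0, 0.029, 0.002, -0.07], [0.005, 0.118, 0.993, 1.233], [0.0, 0.0, 0.0, 1.0]] ['pixels', 'camera_matrix', 'pose']
scene [[453.4, 0.0, 313.6], [0.0, 453.4, 193.5], [0.0, 0.0, 1.0]] [[-0.609, 0.489, -0.624, -0.36], [-0.793, -0.398, 0.462, 0.455], [-0.023, 0.776, 0.63, 0.839], [0.0, 0.0, 0.0, 1.0]] ['pixels', 'camera_matrix', 'pose']
0.1 [ 0.15872469 -0.52632334  0.2497913 ] [-5.20002973e-04  9.89301072e-01  1.45887346e-01 -3.28171510e-05] [ 0.25641304 -0.09592829  0.16181843]
```

View pics/top1.png

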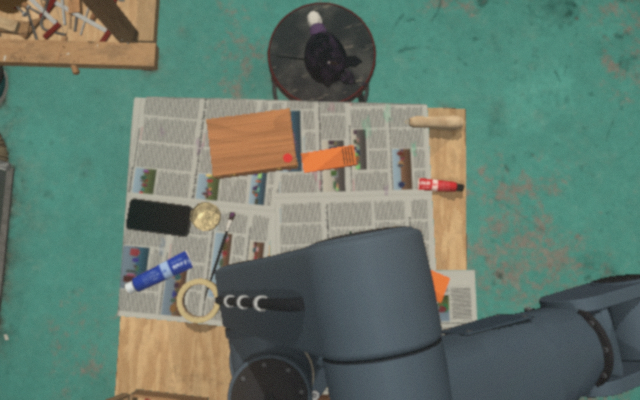

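View pics/scene1.png

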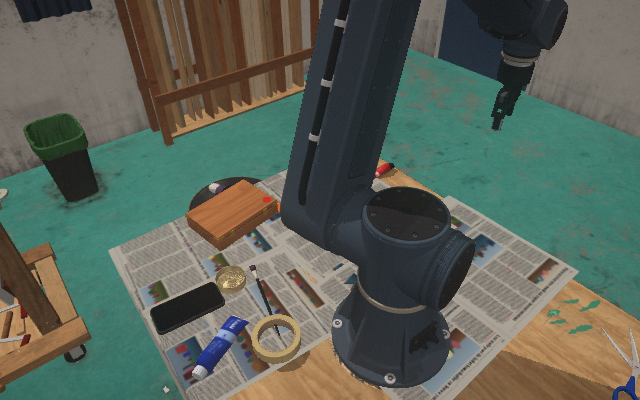

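The top view shows the case (centre ~253,143) with its red dot at (288,158). An orange wedge lies to its right, with its thin end near (303,160) and butt near (357,155). It is about 54 px long, or 130 mm, so the size matches. Another orange piece is partly hidden at (440,285). I'll zoom in next.

```bash
cat > h.py <<'E'
import numpy as np, cv2
def unproj(c,uv,z):
    K=c["camera_matrix"];T=c["pose"]
    d=np.array([(uv[0]-K[0,2])/K[0,0],-(uv[1]-K[1,2])/K[1,1],-1]);d=T[:3,:3]@d
    return T[:3,3]+d*(z-T[2,3])/d[2]
def proj(c,p):
    K=c["camera_matrix"];T=c["pose"];q=T[:3,:3].T@(np.array(p)-T[:3,3])
    return np.array([K[0,2]+K[0,0]*q[0]/-q[2],K[1,2]+K[1,1]*q[1]/q[2]])
E
python3 - <<'E'
from rig import eyes
from h import *
c=eyes.camera("top");im=c["pixels"][:,:,::-1]
cv2.imwrite("pics/crop1.png",cv2.resize(im[95:195,195:385],None,fx=4,fy=4,interpolation=cv2.INTER_CUBIC))
h=cv2.cvtColor(c["pixels"],cv2.COLOR_RGB2HSV)
def blob(m,roi):
    mm=np.zeros(m.shape,np.uint8);x0,y0,x1,y1=roi;mm[y0:y1,x0:x1]=m[y0:y1,x0:x1]
    n,l,s,ce=cv2.connectedComponentsWithStats(mm);i=1+np.argmax(s[1:,4]);return (l==i).astype(np.uint8),ce[i],s[i]
H,S,V=h[...,0],h[...,1],h[...,2]
o,ce,s=blob(((H>5)&(H<16)&(S>190)&(V>120)),(300,135,370,180));print("wedge",ce,s)
cn=cv2.findContours(o,0,2)[0][0];r=cv2.minAreaRect(cn);b=cv2.boxPoints(r);print(b,[unproj(c,p,0.01).round(4) for p in b])
o,ce,s=blob(((H<5)|(H>174))&(S>170)&(V>120),(275,145,300,170));print("dot",ce,s,unproj(c,ce,.064))
E
```

```text
Traceback (most recent call last):
ValueError: attempt to get argmax of an empty sequence
```

View pics/crop1.png

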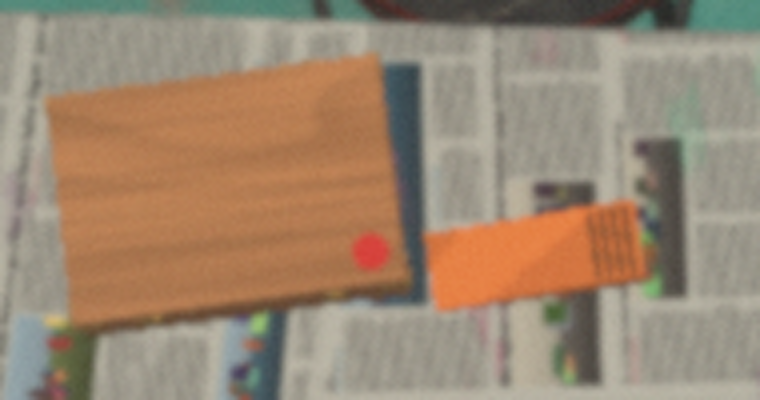

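The crop shows the lid corners at about (48,98), (378,55), (410,285) and (75,330), with the dot at (371,251). The wedge corners are about (427,234), (437,310), (648,277) and (632,201), with the grip lines at its butt end on the right.

```bash
python3 - <<'E'
from rig import eyes,robot
from h import *
c=eyes.camera("top")
U=lambda u,v,z:unproj(c,((u+.5)/4-.5+195,(v+.5)/4-.5+95),z)
w=[U(427,234,.003),U(437,310,.003),U(648,277,.021),U(632,201,.021)]
print(np.round(w,4)); thin=(w[0]+w[1])/2;butt=(w[2]+w[3])/2;d=(thin-butt)[:2]
print("len",np.linalg.norm(d),"wid",np.linalg.norm(w[0]-w[1]),np.linalg.norm(w[2]-w[3]),"thin",thin,"butt",butt,"ang",np.degrees(np.arctan2(-d[0],d[1])))
k=[U(48,98,.064),U(378,55,.064),U(410,285,.064),U(72,328,.064)]
print(np.round(k,4),[np.linalg.norm(k[i]-k[i-1]) for i in range(4)])
yc=((k[0]+k[3])-(k[1]+k[2]))[:2];xc=((k[0]+k[1])-(k[2]+k[3]))[:2]
print("case ang",np.degrees(np.arctan2(-yc[0],yc[1])),np.degrees(np.arctan2(xc[1],xc[0])),"ctr",np.mean(k,0))
dot=U(371,251,.064);print("dot",dot)
f=dot[:2]; u=d/np.linalg.norm(d); r=f-thin[:2]; print("along",r@u,"lateral (left+)",u[0]*r[1]-u[1]*r[0])
s=robot.state();print(s["time_s"],s["tcp_rot"])
from scipy.spatial.transform import Rotation as R
print(R.from_quat(s["tcp_rot"],scalar_first=True).as_matrix().round(3))
E
```

```text
[[ 0.4936 -0.0322  0.003 ]
 [ 0.4461 -0.0399  0.003 ]
 [ 0.4672 -0.1681  0.021 ]
 [ 0.5141 -0.1574  0.021 ]]
len 0.1284873804109719 wid 0.04810483874842952 0.048112464415736286 thin [ 0.46983687 -0.03600461  0.003     ] butt [ 0.49067389 -0.16279114  0.021     ] ang 9.332971339694103
[[ 0.5563  0.1932  0.064 ]
 [ 0.5885 -0.0014  0.064 ]
 [ 0.4503 -0.0251  0.064 ]
 [ 0.4189  0.1717  0.064 ]] [np.float64(0.13910428071830003), np.float64(0.1972660072694011), np.float64(0.14020477235925868), np.float64(0.19923529381796212)]
case ang 9.208795457158914 9.30058819133784 ctr [0.50349322 0.08460366 0.064     ]
dot [ 0.46985228 -0.00146412  0.064     ]
along 0.03408076100960476 lateral (left+) -0.005616695229153701
0.2 [-3.46058144e-04  9.89299921e-01  1.45895672e-01 -1.28036279e-05]
[[ 0.957  0.289 -0.   ]
 [ 0.289 -0.957  0.001]
 [ 0.    -0.001 -1.   ]]
```

```bash
python3 -m pendant '[{"delta_pos":[0,0,0],"yaw":-10.3},{"delta_pos":[0,0,0],"yaw":-10.3},{"delta_pos":[0,0,0],"yaw":-10.3},{"delta_pos":[0,0,0],"yaw":-10.3},{"delta_pos":[0,0,0],"yaw":-10.3},{"delta_pos":[0,0,0],"yaw":-10.3},{"delta_pos":[0,0,0],"yaw":-10.3},{"delta_pos":[0,0,0],"yaw":-10.3}]' 0.2; python3 -m pendant '[{"delta_pos":[26,38,0],"yaw":0},{"delta_pos":[26,38,0],"yaw":0},{"delta_pos":[26,38,0],"yaw":0},{"delta_pos":[26,38,0],"yaw":0},{"delta_pos":[26,38,0],"yaw":0},{"delta_pos":[26,38,0],"yaw":0},{"delta_pos":[26,38,0],"yaw":0},{"delta_pos":[26,38,0],"yaw":0},{"delta_pos":[26,38,0],"yaw":0},{"delta_pos":[26,38,0],"yaw":0},{"delta_pos":[0,0,0],"yaw":0},{"delta_pos":[0,0,0],"yaw":0}]'
python3 - <<'E'
from rig import eyes,robot
from h import *
c=eyes.camera("wrist");cv2.imwrite("pics/wr1.png",c["pixels"][:,:,::-1])
s=robot.state();print(s)
for n,p in dict(thin=[.4698,-.036,.003],butt=[.4907,-.1628,.021],dot=[.4699,-.0015,.064]).items(): print(n,proj(c,p))
from scipy.spatial.transform import Rotation as R
print(R.from_quat(s["tcp_rot"],scalar_first=True).as_matrix().round(3))
E
```

```text
time_s: 1.2
eef_pos: [0.1587, -0.5265, 0.2501]
tcp_rot: [-0.0, 0.646, 0.763, 0.0]
wrist_force: [-1.5, 0.0, -0.5]
grip_width: 0.0171
grip_force: 0.0
time_s: 2.7
eef_pos: [0.4921, -0.2095, 0.2501]
tcp_rot: [-0.0, 0.648, 0.762, -0.0]
wrist_force: [0.6, -0.1, -0.9]
grip_width: 0.0169
grip_force: 0.0
{'time_s': 2.75, 'joint_pos': array([-4.90128430e-01,  3.23434591e-01,  1.69097513e+00, -1.95282606e-04,
        1.12758425e+00, -6.49713234e-01]), 'dq': array([-9.45062874e-03, -3.23892704e-03, -7.67006853e-05,  6.92790552e-04,
        1.71645228e-03,  2.76195463e-03]), 'effort': array([ 9.58104506e-01, -4.85360849e+01, -2.90617901e+01,  2.70925777e-02,
       -2.40112189e-03,  5.07024815e-03]), 'eef_pos': array([ 0.49188424, -0.20979073,  0.25016638]), 'tcp_rot': array([-1.77155960e-04,  6.48463162e-01,  7.61246005e-01, -1.29061686e-04]), 'wrist_force': array([ 0.79846248, -0.1608114 ,  0.39558842]), 'ft_torque': array([ 0.05937313, -0.00970063, -0.01470504]), 'grip_force': 0.0, 'grip_width': 0.017318802497036653}
thin [331.47530444  -9.65617153]
butt [331.49781987 130.10682523]
dot [340.76061156 -86.81173368]
[[-0.159  0.987 -0.   ]
 [ 0.987  0.159  0.   ]
 [ 0.    -0.    -1.   ]]
```

View pics/wr1.png

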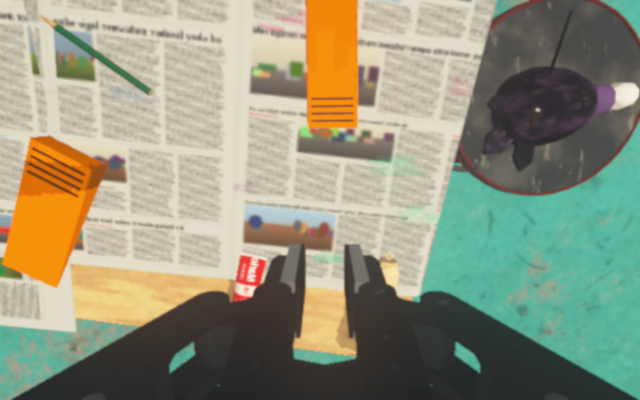

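The wrist view shows the target wedge square to the tool, with its butt edge centre at (332,126) against a predicted (331,130). The thick decoy is at (55,210). Now I'll descend behind the butt.

```bash
python3 -m pendant '[{"delta_pos":[0,8,50],"yaw":0},{"delta_pos":[0,0,50],"yaw":0},{"delta_pos":[0,0,50],"yaw":0},{"delta_pos":[0,0,50],"yaw":0},{"delta_pos":[0,0,15],"yaw":0},{"delta_pos":[0,0,9],"yaw":0},{"delta_pos":[0,0,0],"yaw":0},{"delta_pos":[0,0,0],"yaw":0}]';  python3 -m pendant '[{"delta_pos":[10,0,0],"yaw":0},{"delta_pos":[10,0,0],"yaw":0},{"delta_pos":[5,0,0],"yaw":0},{"delta_pos":[5,0,0],"yaw":0},{"delta_pos":[4,0,0],"yaw":0},{"delta_pos":[0,0,0],"yaw":0},{"delta_pos":[0,0,0],"yaw":0}]'; python3 -m pendant '[{"delta_pos":[4,0,0],"yaw":0},{"delta_pos":[4,0,0],"yaw":0},{"delta_pos":[4,0,0],"yaw":0}]'; python3 -m pendant '[{"delta_pos":[4,0.5,0],"yaw":0},{"delta_pos":[4,0.5,0],"yaw":0},{"delta_pos":[4,0.5,0],"yaw":0}]'
```

```text
time_s: 3.75
eef_pos: [0.5011, -0.2085, 0.0277]
tcp_rot: [0.001, 0.648, 0.761, 0.0]
wrist_force: [0.7, 0.8, -0.3]
grip_width: 0.0169
grip_force: 0.0
time_s: 4.62
eef_pos: [0.495, -0.1746, 0.0263]
tcp_rot: [0.0, 0.648, 0.761, 0.0]
wrist_force: [0.5, -0.2, -0.4]
grip_width: 0.0171
grip_force: 0.0
time_s: 5.0
eef_pos: [0.493, -0.1624, 0.0263]
tcp_rot: [0.0, 0.648, 0.761, -0.0]
wrist_force: [0.3, -0.3, 0.4]
grip_width: 0.0172
grip_force: 0.3
time_s: 5.38
eef_pos: [0.4926, -0.1502, 0.0263]
tcp_rot: [0.0, 0.648, 0.761, 0.0]
wrist_force: [0.4, -0.9, 0.1]
grip_width: 0.0168
grip_force: 0.3
```

```bash
for i in 1 2; do :; done; python3 -m pendant '[{"delta_pos":[4,0.5,0],"yaw":0},{"delta_pos":[4,0.5,0],"yaw":0}]' | sed -n '2p;4p';python3 -m pendant '[{"delta_pos":[4,0.5,0],"yaw":0},{"delta_pos":[4,0.5,0],"yaw":0}]'| sed -n '2p;4p'
python3 - <<'E'
from rig import eyes,robot
from h import *
c=eyes.camera("wrist");a=c["pixels"][:,:,::-1]
c=eyes.camera("top");b=cv2.resize(c["pixels"][95:195,195:355,::-1],(640,400),interpolation=cv2.INTER_CUBIC)
cv2.imwrite("pics/m1.png",cv2.resize(np.vstack([a,b]),(480,600)))
E
```

```text
eef_pos: [0.4923, -0.1422, 0.0263]
wrist_force: [0.1, -1.1, 0.5]
eef_pos: [0.492, -0.1342, 0.0263]
wrist_force: [-0.2, -0.4, 0.8]
```

View pics/m1.png

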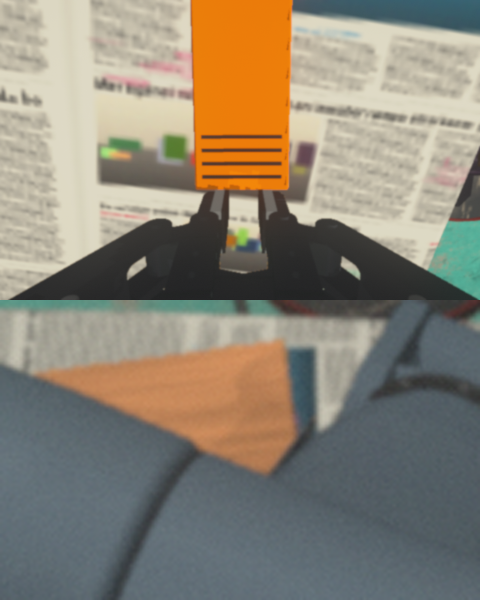

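The wedge is square, with both fingers centred on its butt (wrist row ~187 of the mosaic). I'll keep pushing in small steps and watch the force.

```bash
python3 -m pendant '[{"delta_pos":[4,0,0],"yaw":0},{"delta_pos":[4,0,0],"yaw":0}]' | sed -n '2p;4p';python3 -m pendant '[{"delta_pos":[3,0,0],"yaw":0},{"delta_pos":[3,0,0],"yaw":0}]'| sed -n '2p;4p'
python3 -m pendant '[{"delta_pos":[2,0,0],"yaw":0},{"delta_pos":[2,0,0],"yaw":0}]'| sed -n '2p;4p'
python3 - <<'E'
from rig import eyes,robot
from h import *
F=[]
for i in range(5):
    c=eyes.camera("wrist");F.append(robot.state()["wrist_force"])
print(np.mean(F,0),np.std(F,0))
im=c["pixels"];h=cv2.cvtColor(im,cv2.COLOR_RGB2HSV);m=((h[...,0]>5)&(h[...,0]<18)&(h[...,1]>180)&(h[...,2]>120))
for col in (290,320,350):
    r=np.where(m[:,col])[0]; print(col,r.min(),r.max(),unproj(c,(col,r.max()),.0),unproj(c,(col,r.max()),.021))
E
```

```text
eef_pos: [0.4907, -0.1263, 0.0263]
wrist_force: [0.7, -0.2, 0.3]
eef_pos: [0.4897, -0.1204, 0.0263]
wrist_force: [0.0, -1.2, -0.3]
eef_pos: [0.4891, -0.1165, 0.0263]
wrist_force: [0.0, -0.4, 0.3]
[0.0201986  0.05988954 0.29651584] [0.17574656 0.3767616  0.61855657]
290 15 251 [ 0.47171267 -0.11486463  0.        ] [ 0.4724716  -0.10549528  0.021     ]
320 14 251 [ 0.48548621 -0.11264128  0.        ] [ 0.48431215 -0.10358395  0.021     ]
350 14 251 [ 4.99259898e-01 -1.10417892e-01  2.77555756e-17] [ 0.49615283 -0.1016726   0.021     ]
```

```bash
for k in 1; do python3 -m pendant '[{"delta_pos":[2,0,0],"yaw":0},{"delta_pos":[2,0,0],"yaw":0}]'| sed -n '2p;4p'
python3 -m pendant '[{"delta_pos":[1.5,0,0],"yaw":0},{"delta_pos":[1.5,0,0],"yaw":0}]'| sed -n '2p;4p'
python3 -m pendant '[{"delta_pos":[1.5,0,0],"yaw":0},{"delta_pos":[1.5,0,0],"yaw":0}]'| sed -n '2p;4p'
python3 -m pendant '[{"delta_pos":[1.5,0,0],"yaw":0},{"delta_pos":[1.5,0,0],"yaw":0}]'| sed -n '2p;4p'
done
```

```text
eef_pos: [0.4885, -0.1126, 0.0263]
wrist_force: [-0.6, -0.6, -0.5]
eef_pos: [0.488, -0.1096, 0.0263]
wrist_force: [-0.3, -1.1, -0.5]
eef_pos: [0.4877, -0.1069, 0.0264]
wrist_force: [1.0, -4.6, 0.1]
eef_pos: [0.4875, -0.1043, 0.0265]
wrist_force: [1.7, -8.6, -0.8]
```

The force rose to 8.6 N, so the foot is loaded. I'll back off, rise, and look at the case from above.

```bash
python3 -m pendant '[{"delta_pos":[-5,0,0],"yaw":0},{"delta_pos":[-20,0,0],"yaw":0},{"delta_pos":[0,0,-40],"yaw":0},{"delta_pos":[0,0,-50],"yaw":0},{"delta_pos":[0,0,-50],"yaw":0},{"delta_pos":[0,0,-50],"yaw":0},{"delta_pos":[0,0,0],"yaw":0},{"delta_pos":[0,0,0],"yaw":0}]' 0
python3 - <<'E'
from rig import eyes,robot
from h import *
c=eyes.camera("wrist");cv2.imwrite("pics/wr2.png",c["pixels"][:,:,::-1])
s=robot.state()
print("pred dot",proj(c,[.4699,-.0015,.064]),"pred corners",[proj(c,p).round() for p in [[ 0.5885,-0.0014,0.064],[0.4503,-0.0251,0.064]]])
h=cv2.cvtColor(c["pixels"],cv2.COLOR_RGB2HSV);m=(((h[...,0]<4)|(h[...,0]>172))&(h[...,1]>150)&(h[...,2]>120)).astype(np.uint8)
n,l,st,ce=cv2.connectedComponentsWithStats(m)
p0=s["eef_pos"]
for i in range(1,n):
    if st[i,4]>100:
        q=unproj(c,ce[i],.064);d=q-p0;print(ce[i],st[i],q,"tool x,y",d[:2]@[-.159,.987],d[:2]@[.987,.159])
E
```

```text
time_s: 8.98
eef_pos: [0.4907, -0.129, 0.2156]
tcp_rot: [-0.0, 0.648, 0.761, -0.0]
wrist_force: [-1.1, -0.6, -0.2]
grip_width: 0.0002
grip_force: 0.0
pred dot [325.41026096  19.50469927] pred corners [array([486.,  48.]), array([294.,  50.])]
[324.37269939  14.99233129] [312   0  27  31 652] [0.46870238 0.00126316 0.064     ] tool x,y 0.13183769218197985 -0.0008328830446289633
```

View pics/wr2.png

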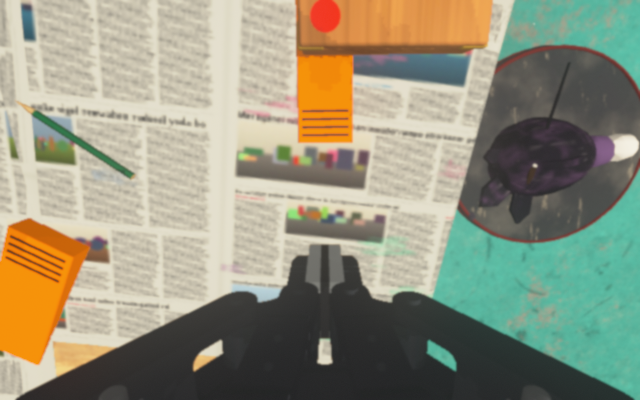

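The wedge is straight under the red-dot corner, with its butt at row ~140. The dot at (324,15) lies within about 3 mm of where it started. Next is the press test.

```bash
python3 -m pendant '[{"delta_pos":[44,0,0],"yaw":0},{"delta_pos":[44,0,0],"yaw":0},{"delta_pos":[43,-1,0],"yaw":0},{"delta_pos":[0,0,50],"yaw":0},{"delta_pos":[0,0,50],"yaw":0},{"delta_pos":[0,0,20],"yaw":0},{"delta_pos":[0,0,6],"yaw":0},{"delta_pos":[0,0,0],"yaw":0},{"delta_pos":[0,0,0],"yaw":0}]' | sed -n '2p;4p'
for r in 1; do python3 -m pendant '[{"delta_pos":[0,0,2],"yaw":0},{"delta_pos":[0,0,2],"yaw":0}]' | sed -n '2p;4p'
python3 -m pendant '[{"delta_pos":[0,0,1],"yaw":0},{"delta_pos":[0,0,1],"yaw":0}]' | sed -n '2p;4p'; done
```

```text
eef_pos: [0.4696, 0.0006, 0.091]
wrist_force: [0.5, 0.3, 1.0]
eef_pos: [0.4693, 0.0006, 0.0866]
wrist_force: [-0.2, 1.3, 0.2]
eef_pos: [0.4692, 0.0007, 0.0843]
wrist_force: [0.5, 0.7, 1.2]
```

```bash

python3 -m pendant '[{"delta_pos":[0,0,0.7],"yaw":0},{"delta_pos":[0,0,0],"yaw":0}]' | sed -n '2p;4p'; python3 -m pendant '[{"delta_pos":[0,0,0.7],"yaw":0},{"delta_pos":[0,0,0],"yaw":0}]' | sed -n '2p;4p';python3 -m pendant '[{"delta_pos":[0,0,0.7],"yaw":0},{"delta_pos":[0,0,0],"yaw":0}]' | sed -n '2p;4p'
```

```text
eef_pos: [0.4691, 0.0007, 0.0835]
wrist_force: [0.3, -0.7, -0.2]
eef_pos: [0.4692, 0.0007, 0.0829]
wrist_force: [0.3, 0.5, 0.9]
eef_pos: [0.4692, 0.0006, 0.0826]
wrist_force: [-2.6, -0.2, 7.7]
```

```bash

python3 -m pendant '[{"delta_pos":[0,0,0.7],"yaw":0},{"delta_pos":[0,0,0],"yaw":0}]' | sed -n '2p;4p'; python3 -m pendant '[{"delta_pos":[0,0,0.5],"yaw":0},{"delta_pos":[0,0,0],"yaw":0},{"delta_pos":[0,0,0],"yaw":0}]' | sed -n '2p;4p'
```

```text
eef_pos: [0.4692, 0.0006, 0.0824]
wrist_force: [-6.1, -0.5, 17.6]
eef_pos: [0.4693, 0.0006, 0.0823]
wrist_force: [-7.8, -0.4, 24.3]
```

It is rigid: at 24 N it gave only about 0.3 mm, and the lid is at 64 mm, so it is level. I'll hold briefly, then lift off and check.

```bash

python3 -m pendant '[{"delta_pos":[0,0,0],"yaw":0},{"delta_pos":[0,0,0],"yaw":0},{"delta_pos":[0,0,0],"yaw":0},{"delta_pos":[0,0,0],"yaw":0}]' | sed -n '2p;4p'; python3 -m pendant '[{"delta_pos":[0,0,-2],"yaw":0},{"delta_pos":[0,0,-10],"yaw":0},{"delta_pos":[0,0,-40],"yaw":0},{"delta_pos":[0,0,-50],"yaw":0},{"delta_pos":[-60,0,-30],"yaw":0},{"delta_pos":[-60,0,0],"yaw":0},{"delta_pos":[-60,0,0],"yaw":0},{"delta_pos":[-20,-60,0],"yaw":0},{"delta_pos":[-20,-60,0],"yaw":0},{"delta_pos":[0,-60,0],"yaw":0},{"delta_pos":[0,-60,0],"yaw":0},{"delta_pos":[0,0,0],"yaw":0},{"delta_pos":[0,0,0],"yaw":0}]' | sed -n '1,4p'
python3 - <<'E'
from rig import eyes
from h import *
c=eyes.camera("top");a=cv2.resize(c["pixels"][95:195,195:385,::-1],None,fx=4,fy=4,interpolation=cv2.INTER_CUBIC)
cv2.imwrite("pics/end.png",a)
E
```

```text
eef_pos: [0.4693, 0.0006, 0.0823]
wrist_force: [-7.4, -0.0, 24.1]
time_s: 14.15
eef_pos: [0.2684, -0.2504, 0.2115]
tcp_rot: [0.001, 0.649, 0.761, -0.0]
wrist_force: [0.1, 0.1, -0.2]
```

View pics/end.png

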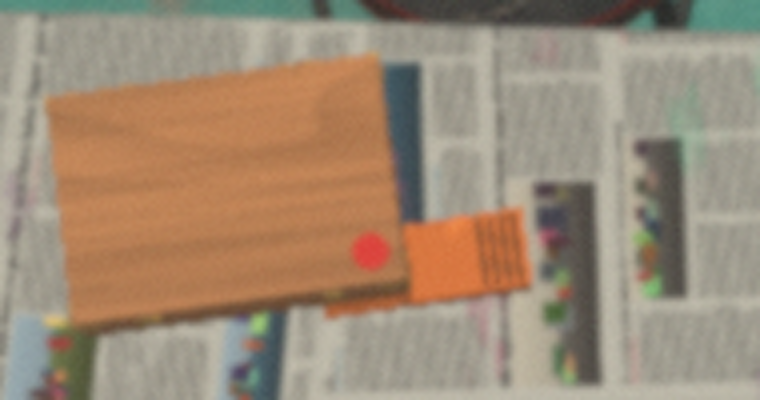

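The end view shows the case corners and dot (371,251) where they began, with the wedge straight under the foot and its butt at (525,249). The robot is clear, so I'll hand in.

```bash
python3 -c "
from rig import robot
print(robot.sign_off())"
```

```text
the job is handed in; nothing more can be done
None
```

The job is handed in: the wedge is pushed about 35 mm in under the short foot, the case stands level and unmoved, and it gave only about 0.3 mm when I pressed the red dot with 24 N.

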